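# Put the icing-warmer lids back on their own warmers

### The arm

A 6-joint arm with a two-finger parallel gripper is mounted at the origin on the work surface. World frame = base frame: x ahead of the robot, y to its left, z up, the work surface at z = 0. Lengths are in m, angles in rad, forces in N, time in s.
With the tool pointing down it reaches from about 0.325 to 0.925 m from the base axis. Payload 3.1 kg.
Tool frame: the origin (TCP) lies at the very end of the fingers, on their centre line; the grasp point (between the pads) lies behind it (robot.grasp_offset is the z of the grasp point in the tool frame, in m); z points along the fingers, y is the line along which they close (so a half turn about z gives the same grasp; the last joint's range is limited). The gripper opens to 85 mm and grips with 20 to 120 N. Pads are 22 mm wide; open, the fingers measure 114 mm over their backs; the gripper's body (76 mm by 85 mm) begins 54 mm behind the grasp point. The pads swing forward as they close: fully open they stand 13 mm farther back than shut.
Start: joints at [1.081, 0.217, 1.613, -0, 1.311, -0.112], TCP at [0.231, 0.581, 0.231] pointing down, gripper open.
Joint ranges: [-2.75, 2.75], [-0.78, 2.1], [0.31, 2.55], [-1.13, 4.27], [0.13, 2.63], [-2.58, 2.58]. Speed limits (rad/s): [2.79, 2.79, 3.14, 3.14, 3.14, 3.14].

### API

Orientations are given as a unit quaternion [w, x, y, z].
In Python, from workcell import robot, get_image, job_done gives the robot as it stands. The module is installed in compiled form; this text tells all that it offers.
- The arm moves only by the tool step_arm, never from a script. Its argument "steps" is a list of rows, each a list of 7 numbers: the shift along the tool's x, y, z in units of 0.02 m (1.0 is 0.02 m), then the turn, a rotation vector about the tool's x, y, z in units of 180 degrees (1.0 is 180 degrees), then the opening, from -1 (shut) to 1 (fully open). In form: [[dx, dy, dz, rx, ry, rz, claw], ...]. A call has 1 to 12 rows; each row shifts and turns the commanded pose from where the row before left it, along the tool's axes as they then stand; what a row does not reach is not made up. A row lasts 1/8 s, in which the tool goes at most 62.5 mm and 10.7 degrees, less where a joint would pass 70% of its speed; a pose out of reach is approached as far as the arm can. A call with a number of a shift or a turn outside -1 to 1 is refused whole. A call with a gripper value outside its range is refused whole. The fingers move at their own pace and stop on an object; "grip_force" is the grip in N (left out, the last holds). Time passes only in rows, so rows that do not move let the fingers close. It gives the time, the measured TCP pose, the force, the opening and the grip force at its end, in the units of the state.
- robot.sense(): the state, without advancing time (a new reading comes with each control period).
- get_image(name): name is "scene" or "top" or "wrist"; returns a dict with "frame" (480x640x3 uint8, red, green, blue), "fx", "fy", "cx", "cy" (pixels), "dist" ([k1, k2, p1, p2, k3] as OpenCV has them; the pictures are not rectified), "R" (3x3) and "t" (3): a world point X has camera coordinates R X + t. Camera axes: x right, y down, z forward; pixel columns grow to the right and rows downward; lengths in m; the calibration is good to about 2 mm. A picture is of the moment at which its call begins. There is no depth.
- job_done(): hands the job in; it is judged then, once.
The state is a dict: "time_s": time; "qpos": joint angles; "qvel": joint speeds; "joint_torque": joint torques, N m; "tool_pos": TCP position; "tcp_rot": TCP orientation; "ft_force": force on the tool from outside, world axes, zero at the start; "wrist_torque": the same for the moment, N m; "gripper_width": finger opening in m; "grip_force": force on a finger pad.
Only numpy, scipy, OpenCV 4.12 (cv2) and the standard library are available. Lean on these libraries where they do the work, as an engineer would, in place of code of your own. Each camera call takes 0.05 s, during which the arm holds its last target. There are 200 camera calls.

### The job

The lids of the three icing warmers were mixed up after washing and each one lies on a wrong warmer. Put every lid back on the warmer of its own shape, seated properly so that its sunk underside is down in the well and the lid lies flat on the rim; the small empty tray is free if you need to set a lid aside. Leave the sprinkle shaker and the spatula where they are.

Things in the scene. Friction and masses are not known exactly. Their poses are not given: they have to be found in the camera images.
- lid_round: Loose bright steel lid, 0.3 kg: round, flange 168 mm across, 3 mm thick. Sunk underside a disc 124 mm across, 10 mm deep. Origin: centre of that lowest face, z up; flange 10 to 13 mm above. Seated in its own warmer (8 mm play each side) its origin is 100 mm above the warmer's origin; on a wrong one 110. Handle: central knob, 28 mm across, 27 to 45 above the origin.
- lid_square: Loose bright steel lid, 0.3 kg: square, flange 140 x 140 mm, 3 mm thick. Sunk underside 92 x 92 mm, 10 mm deep. Origin: centre of that lowest face, z up; flange 10 to 13 mm above. Seated in its own warmer (8 mm play each side) its origin is 100 mm above the warmer's origin; on a wrong one 110. Handle: bar over the centre along x, 60 mm long, 12 wide, 33 to 45 above the origin.
- lid_oblong: Loose bright steel lid, 0.3 kg: oblong, flange 204 (x) by 112 mm, 3 mm thick. Sunk underside 156 x 64 mm, 10 mm deep. Origin: centre of that lowest face, z up; flange 10 to 13 mm above. Seated in its own warmer (8 mm play each side) its origin is 100 mm above the warmer's origin; on a wrong one 110. Handle: bar over the centre along x, 84 mm long, 12 wide, 33 to 45 above the origin.
- warmer_round: Fixed heavy icing warmer, dark steel with a bright rim, empty and cold: round, 164 mm across, 110 mm high to its flat rim. Open well 140 mm across, some 90 mm deep, inside a 12 to 14 mm wide rim. Control box with dial on its -x side, standing out 19 mm. Origin: centre of its footprint on the bench; z up. Starts with a lid of another shape on it.
- warmer_square: Fixed heavy icing warmer, dark steel with a bright rim, empty and cold: square, 136 x 136 mm, 110 mm high to its flat rim. Open well 108 x 108 mm, some 90 mm deep, inside a 12 to 14 mm wide rim. Control box with dial on its -x side, standing out 19 mm. Origin: centre of its footprint on the bench; z up; sides along x and y. Starts with a lid of another shape on it.
- warmer_oblong: Fixed heavy icing warmer, dark steel with a bright rim, empty and cold: oblong, 200 mm (x) by 108 mm (y), 110 mm high to its flat rim. Open well 172 x 80 mm, some 90 mm deep, inside a 12 to 14 mm wide rim. Control box with dial on its -x side, standing out 19 mm. Origin: centre of its footprint on the bench; z up; x along its length. Starts with a lid of another shape on it.
- tray: Fixed small empty aluminium tray, 180 mm (x) by 140 mm (y), floor 3 mm thick with an 8 mm high lip (inner floor 172 x 132 mm). Free spot for a lid, which then lies with its sunk underside on the floor and its flange above the lip. Origin: centre of its underside on the bench; z up.
- shaker: Bystander: loose aluminium sprinkle shaker standing on the bench, 68 mm across, 98 mm high. Origin: centre of its underside.
- spatula: Bystander: loose icing spatula lying flat on the bench, 200 mm long along its x axis, handle to -x. Origin: under its middle.
Things that resemble listed ones, but are neither listed nor needed, are in the scene too. What is shaped like the lid_round but purple or red is not meant.

How it is judged:
By the outcome, as a careful person would: the job done as asked, in the order asked, and still so for the second after the job is handed in, with the robot touching nothing.
It also fails if it takes over 112 s, if anything falls off the work surface, if the arm or the gripper's body presses on something with over 40 N, if the wrist force passes 120 N, or if a joint passes its speed limit or range.

## Working session

There is one attempt and no reset: what is moved stays moved. The work goes in short steps, Python scripts to look and compute and a tool call to move; the robot and the scene stay as the last step left them, time stands still between calls to the robot, and variables do not carry over. Pictures are saved under pics/ and viewed, at most 14 in all, crops included, and the job is handed in when it is done.

Besides the shell and the picture viewer there is one more tool, called as a command line: name --pt "numbers of a row" for each row, then --argument value for the rest. step_arm: Moves the arm, as the interface text tells. Shifts and turns lie within -1 to 1; 1 stands for 0.02 m of shift or 180 degrees of turn. Its arguments: {"type":"object","properties":{"steps":{"type":"array"},"grip_force":{"type":"number"}},"required":["steps"]}

```bash
mkdir -p pics; python3 - <<'E'
from workcell import robot,get_image
import cv2
for n in ["scene","top"]:
    d=get_image(n); cv2.imwrite(f"pics/{n}0.png",cv2.cvtColor(d["frame"],cv2.COLOR_RGB2BGR))
    print(n,d["fx"],d["fy"],d["cx"],d["cy"],d["dist"],d["R"],d["t"])
print(robot.sense(),robot.grasp_offset)
E
```

```text
scene 447.7098902317721 447.7098902317721 321.72305132650706 233.55403713859153 [0.01125228 0.         0.         0.         0.        ] [[-0.77311273  0.63420759 -0.00880017]
 [ 0.5364704   0.64644126 -0.54250641]
 [-0.33837289 -0.42413964 -0.84000557]] [ 0.45170179 -0.25485243  1.12410483]
top 521.4687500835104 521.4687500835104 326.5743534479031 238.66894890468072 [-0.07889816  0.          0.          0.          0.        ] [[-1.09574738e-02 -9.99938240e-01 -1.85733367e-03]
 [-9.86668773e-01  1.11136429e-02 -1.62361387e-01]
 [ 1.62372001e-01  5.35024886e-05 -9.86729614e-01]] [-0.00447189  0.60460223  1.00485658]
{'time_s': 0.1, 'qpos': array([ 1.08079256e+00,  2.17703804e-01,  1.61476880e+00, -2.93119518e-05,
        1.31128086e+00, -1.12215901e-01]), 'qvel': array([-4.86745774e-05, -4.02211936e-03, -2.29169417e-03,  6.60815414e-04,
        6.02347462e-04,  1.72495631e-03]), 'joint_torque': array([-8.91840173e-04, -3.98074937e+01, -3.04970241e+01, -1.87665096e-04,
        4.32258195e-03, -2.43917117e-05]), 'tool_pos': array([0.23019413, 0.58028444, 0.23008582]), 'tcp_rot': array([-3.06901897e-04,  1.87768800e-01,  9.82212660e-01, -1.03599225e-03]), 'ft_force': array([ 0.87600792, -0.49073957,  0.68987939]), 'wrist_torque': array([ 0.00281381, -0.05882164, -0.00636511]), 'grip_force': 0.0, 'gripper_width': 0.08542263321776483} -0.0187
```

View pics/top0.png

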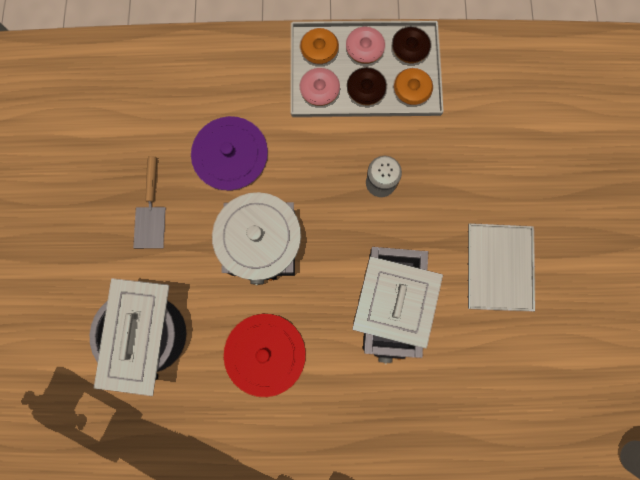

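View pics/scene0.png

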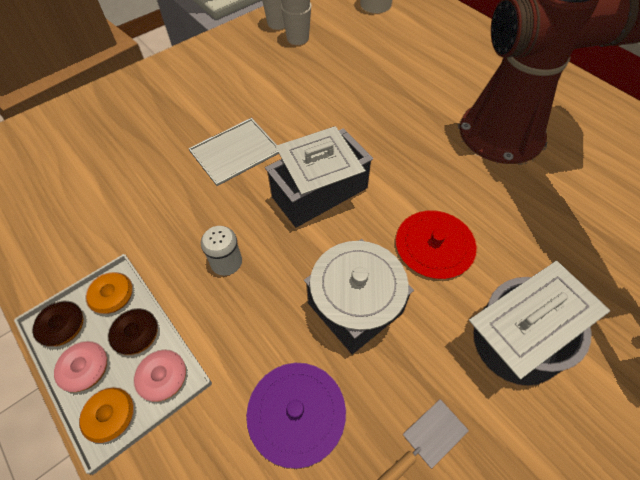

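The top view shows:
- Oblong lid at about (132,337), on the round warmer.
- Round lid with its knob at about (255,233), on the square warmer.
- Square lid with its bar at about (400,300), on the oblong warmer.
- Tray at about (502,267).

The purple and red lids are decoys. I'll enlarge this view to get accurate pixels.

```bash
python3 - <<'E'
import cv2
im=cv2.imread("pics/top0.png")
def crop(n,x,y,w,h,s):
    c=cv2.resize(im[y:y+h,x:x+w],None,fx=s,fy=s,interpolation=cv2.INTER_CUBIC)
    for i in range(x-x%20+20,x+w,20): cv2.line(c,((i-x)*s,0),((i-x)*s,6),(0,255,0),1);cv2.putText(c,str(i),((i-x)*s-10,16),0,.35,(0,255,0))
    for i in range(y-y%20+20,y+h,20): cv2.line(c,(0,(i-y)*s),(6,(i-y)*s),(0,255,0),1);cv2.putText(c,str(i),(8,(i-y)*s+4),0,.35,(0,255,0))
    cv2.imwrite(f"pics/{n}.png",c)
crop("cl",85,260,110,145,4)
crop("cm",200,180,110,110,5)
crop("cr",350,215,195,155,4)
E
```

```text
(no output)
```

View pics/cl.png

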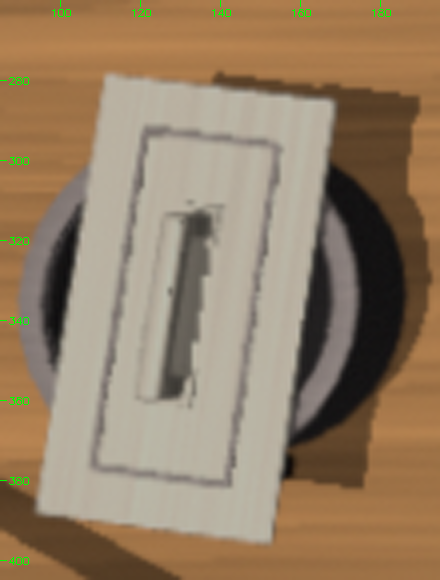

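View pics/cm.png

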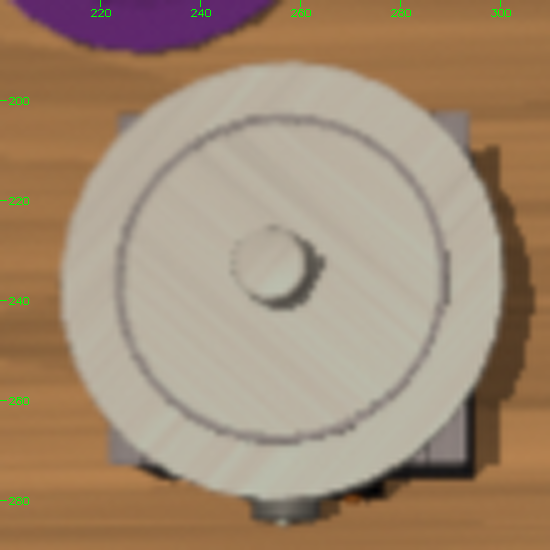

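View pics/cr.png

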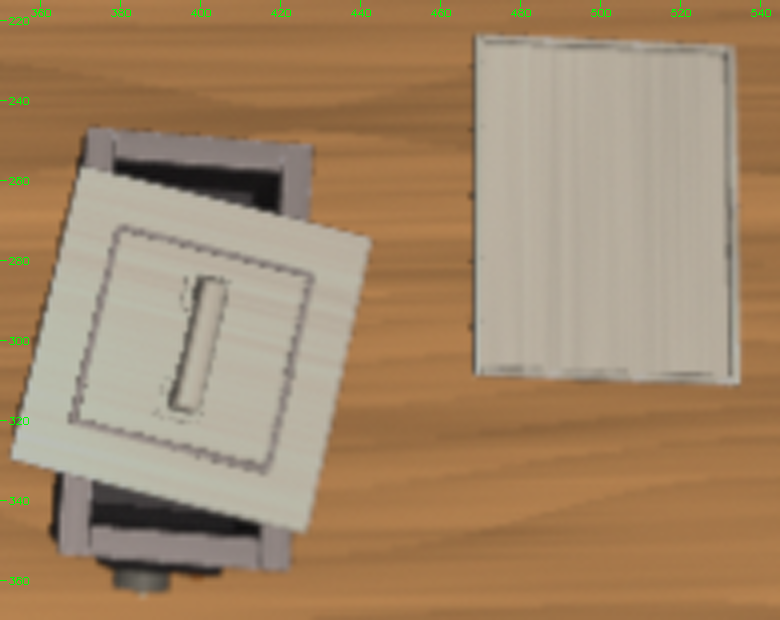

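```bash
cat > fit.py <<'E'
import numpy as np,cv2
from scipy.optimize import least_squares
def undist(d,px):
    K=np.array([[d["fx"],0,d["cx"]],[0,d["fy"],d["cy"]],[0,0,1.]])
    return cv2.undistortPoints(np.array(px,float).reshape(-1,1,2),K,np.array(d["dist"],float))[:,0]
def world(d,px,z):
    """pixels -> world xy on plane z"""
    r=np.c_[undist(d,px),np.ones(len(px))]@d["R"]; c=-d["R"].T@d["t"]
    return (c+r*((z-c[2])/r[:,2])[:,None])[:,:2]
def uncrop(pts,x,y,s): return (np.array(pts,float)+.5)/s-.5+[x,y]
def rect(P,lx,ly,yaw0=0):
    """fit rectangle lx,ly; corners in order of an x-along-first listing (any start)"""
    best=None
    base=np.array([[1,1],[1,-1],[-1,-1],[-1,1]])*[lx/2,ly/2]
    f=lambda p:(base@np.array([[np.cos(p[2]),np.sin(p[2])],[-np.sin(p[2]),np.cos(p[2])]])+p[:2]-P).ravel()
    r=least_squares(f,[*P.mean(0),yaw0]); return r.x[:2],np.degrees(r.x[2]),np.abs(r.fun).max()
def circ(P,R):
    r=least_squares(lambda p:np.hypot(*(P-p[:2]).T)-R,P.mean(0)); return r.x,np.abs(r.fun).max()
E
python3 - <<'E'
from fit import *
from workcell import get_image
np.set_printoptions(precision=4,suppress=True)
d=get_image("top")
L=lambda p,z:world(d,uncrop(p,85,260,4),z); M=lambda p,z:world(d,uncrop(p,200,180,5),z); R=lambda p,z:world(d,uncrop(p,350,215,4),z)
print("lid_oblong",rect(L([(107,74),(335,100),(271,543),(37,513)],.123),.204,.112))
print(" bar",L([(152,306)],.155))
print("W_round",circ(L([(19,290),(358,295),(300,430),(50,405),(85,168)],.110),.082))
print("lid_round",circ(M([(60,280),(504,280),(290,62),(285,500)],.123),.084), "knob",M([(268,260)],.155))
print("W_square",rect(M([(118,113),(468,113),(468,465),(108,463)],.11),.136,.136))
print("lid_square",rect(R([(81,167),(371,238),(306,532),(11,459)],.123),.14,.14),"bar",R([(200,345)],.155))
print("W_oblong",rect(R([(87,128),(314,146),(289,570),(58,552)],.11),.2,.108))
print("tray",rect(R([(474,35),(735,46),(740,384),(474,375)],.011),.18,.14))
E
```

```text
lid_oblong (array([0.4142, 0.3521]), np.float64(-6.7337456730978245), np.float64(0.0007632705870971312))
 bar [[0.4145 0.3558]]
W_round (array([0.4167, 0.3563]), np.float64(0.0010764194907892377))
lid_round (array([0.6005, 0.1219]), np.float64(0.00021827007950148136)) knob [[0.6017 0.1225]]
W_square (array([0.5994, 0.1204]), np.float64(-0.5066757241373047), np.float64(0.0005815207027708574))
lid_square (array([ 0.4733, -0.1414]), np.float64(-14.664455131193252), np.float64(0.0007957649347583029)) bar [[ 0.4731 -0.1404]]
W_oblong (array([ 0.4745, -0.1408]), np.float64(-5.3583148402722225), np.float64(0.0009239054581958728))
tray (array([ 0.5473, -0.3768]), np.float64(-3.0885824930478565), np.float64(0.0007592772291270533))
```

The fits agree to within 1 mm. The order will be square lid to tray, oblong to oblong, round to round, then square to square.

```bash
cat > plan.py <<'E'
import sys,numpy as np
from scipy.spatial.transform import Rotation as Ro
from workcell import robot
s=robot.sense(); q=s["tcp_rot"]; R=Ro.from_quat([q[1],q[2],q[3],q[0]])
x,y,z,yaw=map(float,sys.argv[1:5])   # yaw: world angle (deg) of the thing's x axis; tool y stands at yaw+90
a=np.radians(yaw); T=Ro.from_matrix(np.array([[-np.cos(a),-np.sin(a),0],[-np.sin(a),np.cos(a),0],[0,0,-1]]))
print("t",round(s["time_s"],2),"pos",s["tool_pos"].round(4),"F",s["ft_force"].round(1),"w",round(s["gripper_width"],4),"grip",s["grip_force"])
print("turn, units",((R.inv()*T).as_rotvec()/np.pi).round(4))
print("then shift, units",(T.inv().apply(np.array([x,y,z])-s["tool_pos"])/.02).round(3))
E
python3 plan.py .4733 -.141 .21 -14.66
```

```text
t 0.15 pos [0.2302 0.5804 0.2302] F [-1.2  0.1 -0.1] w 0.0854 grip 0.0
turn, units [-0.0006 -0.0001 -0.0388]
then shift, units [-20.887 -31.818   1.012]
```

step_arm --pt "0 0 0 0 0 -0.0388 1" --pt "-0.62 -0.94 0.03 0 0 0 1" --pt "-0.62 -0.94 0.03 0 0 0 1" --pt "-0.62 -0.94 0.03 0 0 0 1" --pt "-0.62 -0.94 0.03 0 0 0 1" --pt "-0.62 -0.94 0.03 0 0 0 1" --pt "-0.62 -0.94 0.03 0 0 0 1" --pt "-0.62 -0.94 0.03 0 0 0 1" --pt "-0.62 -0.94 0.03 0 0 0 1" --pt "-0.62 -0.94 0.03 0 0 0 1" --pt "-0.62 -0.94 0.03 0 0 0 1" --pt "-0.62 -0.94 0.03 0 0 0 1" --grip_force 60

```text
time_s: 1.65
tool_pos: [0.3105, 0.3449, 0.2247]
tcp_rot: [0.0, 0.128, 0.992, 0.0]
ft_force: [-0.1, -1.2, 0.4]
gripper_width: 0.0856
grip_force: 0.0
```

step_arm --pt "-0.62 -0.94 0.03 0 0 0 1" --pt "-0.62 -0.94 0.03 0 0 0 1" --pt "-0.62 -0.94 0.03 0 0 0 1" --pt "-0.62 -0.94 0.03 0 0 0 1" --pt "-0.62 -0.94 0.03 0 0 0 1" --pt "-0.62 -0.94 0.03 0 0 0 1" --pt "-0.62 -0.94 0.03 0 0 0 1" --pt "-0.62 -0.94 0.03 0 0 0 1" --pt "-0.62 -0.94 0.03 0 0 0 1" --pt "-0.62 -0.94 0.03 0 0 0 1" --pt "-0.62 -0.94 0.03 0 0 0 1" --pt "-0.62 -0.94 0.03 0 0 0 1"

```text
time_s: 3.15
tool_pos: [0.3969, 0.0891, 0.2175]
tcp_rot: [0.0, 0.128, 0.992, 0.0]
ft_force: [-0.2, 0.8, 0.0]
gripper_width: 0.0857
grip_force: 0.0
```

step_arm --pt "-0.62 -0.94 0.03 0 0 0 1" --pt "-0.62 -0.94 0.03 0 0 0 1" --pt "-0.62 -0.94 0.03 0 0 0 1" --pt "-0.62 -0.94 0.03 0 0 0 1" --pt "-0.62 -0.94 0.03 0 0 0 1" --pt "-0.62 -0.94 0.03 0 0 0 1" --pt "-0.62 -0.94 0.03 0 0 0 1" --pt "-0.62 -0.94 0.03 0 0 0 1" --pt "-0.62 -0.94 0.03 0 0 0 1" --pt "-0.62 -0.94 0.03 0 0 0 1" --pt "0 0 0 0 0 0 1" --pt "0 0 0 0 0 0 1"

```text
time_s: 4.65
tool_pos: [0.469, -0.1227, 0.2113]
tcp_rot: [-0.0, 0.128, 0.992, 0.0]
ft_force: [0.4, -0.8, 0.1]
gripper_width: 0.0852
grip_force: 0.0
```

```bash
python3 plan.py .4733 -.141 .13 -14.66
```

```text
t 4.65 pos [ 0.469  -0.1227  0.2113] F [ 0.4 -0.8  0.1] w 0.0852 grip 0.0
turn, units [ 0.0002 -0.0002 -0.0002]
then shift, units [-0.439 -0.83   4.067]
```

step_arm --pt "-0.44 -0.83 0.07 0 0 0 1" --pt "0 0 1 0 0 0 1" --pt "0 0 1 0 0 0 1" --pt "0 0 1 0 0 0 1" --pt "0 0 0.5 0 0 0 1" --pt "0 0 0.5 0 0 0 1" --pt "0 0 0 0 0 0 -1" --pt "0 0 0 0 0 0 -1" --pt "0 0 0 0 0 0 -1" --pt "0 0 0 0 0 0 -1" --pt "0 0 0 0 0 0 -1" --pt "0 0 0 0 0 0 -1"

```text
time_s: 6.15
tool_pos: [0.4743, -0.1412, 0.1309]
tcp_rot: [0.001, 0.128, 0.992, -0.0]
ft_force: [-0.5, 1.0, 4.0]
gripper_width: 0.0108
grip_force: 59.5
```

```bash
python3 plan.py .5473 -.3768 .21 -3.1; python3 - <<'E'
from workcell import get_image
import cv2
d=get_image("wrist"); cv2.imwrite("pics/w1.png",cv2.cvtColor(d["frame"],cv2.COLOR_RGB2BGR))
E
```

```text
t 6.15 pos [ 0.4743 -0.1412  0.1309] F [-0.5  1.   4. ] w 0.0108 grip 59.5192015171051
turn, units [-0.      0.0004 -0.0642]
then shift, units [ -4.282 -11.567  -3.957]
```

View pics/w1.png

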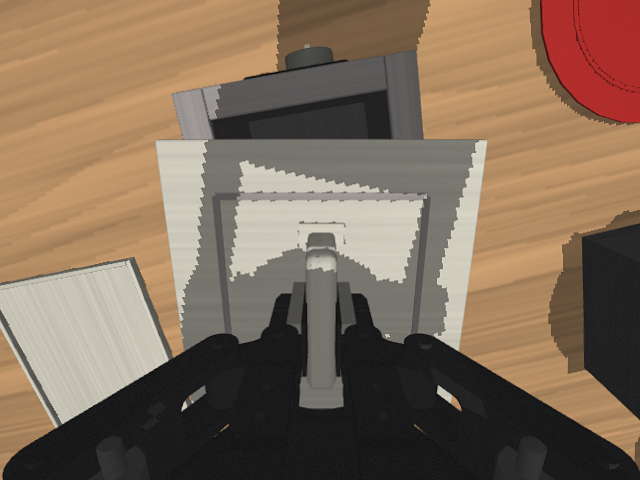

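The wrist picture shows the square lid's bar held centrally between the pads at about (320,310). The bar is in line with the fingers. Next I'll lift it and carry it to the tray.

step_arm --pt "0 0 -0.5 0 0 0 -1" --pt "0 0 -1 0 0 0 -1" --pt "0 0 -1 0 0 0 -1" --pt "0 0 -1 0 0 -0.032 -1" --pt "0 0 -0.5 0 0 -0.032 -1" --pt "-0.36 -0.96 0 0 0 0 -1" --pt "-0.36 -0.96 0 0 0 0 -1" --pt "-0.36 -0.96 0 0 0 0 -1" --pt "-0.36 -0.96 0 0 0 0 -1" --pt "-0.36 -0.96 0 0 0 0 -1" --pt "-0.36 -0.96 0 0 0 0 -1" --pt "-0.36 -0.96 0 0 0 0 -1"

```text
time_s: 7.7
tool_pos: [0.517, -0.2795, 0.21]
tcp_rot: [-0.0, 0.027, 1.0, 0.0]
ft_force: [-0.2, 0.3, -2.7]
gripper_width: 0.0109
grip_force: 58.7
```

step_arm --pt "-0.36 -0.96 0 0 0 0 -1" --pt "-0.36 -0.96 0 0 0 0 -1" --pt "-0.36 -0.96 0 0 0 0 -1" --pt "-0.36 -0.96 0 0 0 0 -1" --pt "-0.36 -0.96 0 0 0 0 -1" --pt "0 0 0 0 0 0 -1"

```text
time_s: 8.45
tool_pos: [0.5476, -0.3778, 0.21]
tcp_rot: [0.0, 0.028, 1.0, -0.0]
ft_force: [-0.4, -0.3, -2.9]
gripper_width: 0.0108
grip_force: 58.8
```

```bash
python3 plan.py .5473 -.3768 .0235 -3.1
```

```text
t 8.45 pos [ 0.5476 -0.3778  0.21  ] F [-0.4 -0.3 -2.9] w 0.0108 grip 58.76686871051788
turn, units [-0.0001  0.0001 -0.0006]
then shift, units [0.017 0.047 9.324]
```

step_arm --pt "0 0 1 0 0 0 -1" --pt "0 0 1 0 0 0 -1" --pt "0 0 1 0 0 0 -1" --pt "0 0 1 0 0 0 -1" --pt "0 0 1 0 0 0 -1" --pt "0 0 1 0 0 0 -1" --pt "0 0 1 0 0 0 -1" --pt "0 0 1 0 0 0 -1" --pt "0 0 0.6 0 0 0 -1" --pt "0 0 0.4 0 0 0 -1" --pt "0 0 0.25 0 0 0 -1" --pt "0 0 0 0 0 0 -1"

```text
time_s: 9.95
tool_pos: [0.5474, -0.376, 0.0252]
tcp_rot: [0.0, 0.027, 1.0, -0.0]
ft_force: [-0.3, -0.6, -3.4]
gripper_width: 0.011
grip_force: 58.7
```

step_arm --pt "0 0 0.07 0 0 0 -1" --pt "0 0 0 0 0 0 -1"

```text
time_s: 10.2
tool_pos: [0.5476, -0.3762, 0.0243]
tcp_rot: [0.0, 0.027, 1.0, -0.0]
ft_force: [-0.3, 0.0, -2.7]
gripper_width: 0.0107
grip_force: 58.7
```

step_arm --pt "0 0 0.04 0 0 0 -1" --pt "0 0 0 0 0 0 0.2" --pt "0 0 0 0 0 0 0.2" --pt "0 0 0 0 0 0 0.2" --pt "0 0 -0.5 0 0 0 0.2" --pt "0 0 -1 0 0 0 1" --pt "0 0 -1 0 0 0 1" --pt "0 0 -1 0 0 0 1" --pt "0 0 -1 0 0 0 1" --pt "0 0 -1 0 0 0 1" --pt "0 0 -1 0 0 0 1" --pt "0 0 -1 0 0 0 1"

```text
time_s: 11.7
tool_pos: [0.5473, -0.3759, 0.1742]
tcp_rot: [-0.0, 0.027, 1.0, 0.0]
ft_force: [-0.0, -0.1, 0.2]
gripper_width: 0.0853
grip_force: 0.0
```

```bash
python3 plan.py .4142 .3521 .21 -6.73
```

```text
t 11.7 pos [ 0.5473 -0.3759  0.1742] F [-0.  -0.1  0.2] w 0.0853 grip 0.0
turn, units [ 0.     -0.      0.0199]
then shift, units [10.873 35.368 -1.79 ]
```

step_arm --pt "0 0 -0.5 0 0 0.02 1" --pt "0.3 0.98 -0.04 0 0 0 1" --pt "0.3 0.98 -0.04 0 0 0 1" --pt "0.3 0.98 -0.04 0 0 0 1" --pt "0.3 0.98 -0.04 0 0 0 1" --pt "0.3 0.98 -0.04 0 0 0 1" --pt "0.3 0.98 -0.04 0 0 0 1" --pt "0.3 0.98 -0.04 0 0 0 1" --pt "0.3 0.98 -0.04 0 0 0 1" --pt "0.3 0.98 -0.04 0 0 0 1" --pt "0.3 0.98 -0.04 0 0 0 1" --pt "0.3 0.98 -0.04 0 0 0 1"

```text
time_s: 13.2
tool_pos: [0.5068, -0.1527, 0.1918]
tcp_rot: [0.0, 0.059, 0.998, -0.0]
ft_force: [0.1, 0.1, -0.0]
gripper_width: 0.0856
grip_force: 0.0
```

step_arm --pt "0.3 0.98 -0.04 0 0 0 1" --pt "0.3 0.98 -0.04 0 0 0 1" --pt "0.3 0.98 -0.04 0 0 0 1" --pt "0.3 0.98 -0.04 0 0 0 1" --pt "0.3 0.98 -0.04 0 0 0 1" --pt "0.3 0.98 -0.04 0 0 0 1" --pt "0.3 0.98 -0.04 0 0 0 1" --pt "0.3 0.98 -0.04 0 0 0 1" --pt "0.3 0.98 -0.04 0 0 0 1" --pt "0.3 0.98 -0.04 0 0 0 1" --pt "0.3 0.98 -0.04 0 0 0 1" --pt "0.3 0.98 -0.04 0 0 0 1"

```text
time_s: 14.7
tool_pos: [0.4628, 0.0892, 0.2014]
tcp_rot: [0.0, 0.059, 0.998, 0.0]
ft_force: [0.8, 0.1, 0.1]
gripper_width: 0.0856
grip_force: 0.0
```

step_arm --pt "0.3 0.98 -0.04 0 0 0 1" --pt "0.3 0.98 -0.04 0 0 0 1" --pt "0.3 0.98 -0.04 0 0 0 1" --pt "0.3 0.98 -0.04 0 0 0 1" --pt "0.3 0.98 0 0 0 0 1" --pt "0.3 0.98 0 0 0 0 1" --pt "0.3 0.98 0 0 0 0 1" --pt "0.3 0.98 0 0 0 0 1" --pt "0.3 0.98 0 0 0 0 1" --pt "0.3 0.98 0 0 0 0 1" --pt "0.3 0.98 0 0 0 0 1" --pt "0 0 0 0 0 0 1"

```text
time_s: 16.2
tool_pos: [0.4222, 0.3111, 0.2045]
tcp_rot: [-0.0, 0.058, 0.998, -0.0]
ft_force: [-0.3, -0.6, 0.2]
gripper_width: 0.0853
grip_force: 0.0
```

```bash
python3 plan.py .4142 .353 .1305 -6.73;python3 - <<'E'
from workcell import get_image
import cv2
d=get_image("top"); cv2.imwrite("pics/t1.png",cv2.cvtColor(d["frame"],cv2.COLOR_RGB2BGR))
E
```

```text
t 16.2 pos [0.4222 0.3111 0.2045] F [-0.3 -0.6  0.2] w 0.0853 grip 0.0
turn, units [-0.     -0.      0.0006]
then shift, units [0.644 2.035 3.701]
```

View pics/t1.png

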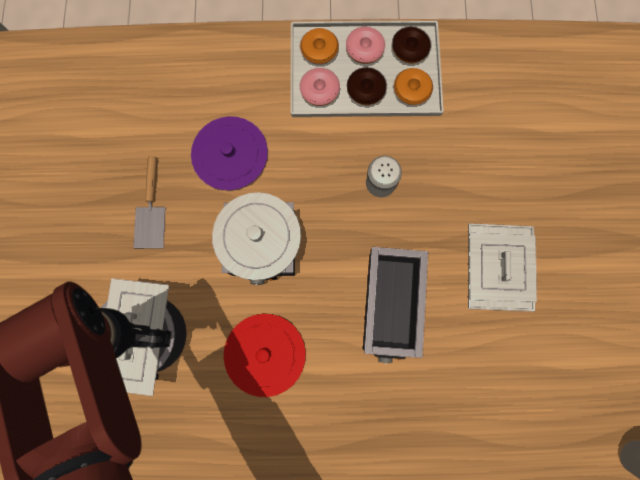

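The square lid lies in the tray with its bar at (505,265). The oblong warmer is open at (397,302), as measured before, and the bystanders haven't moved. Now I'll grasp the oblong lid.

step_arm --pt "0.32 1 0 0 0 0 1" --pt "0.32 1 0 0 0 0 1" --pt "0 0 0.7 0 0 0 1" --pt "0 0 1 0 0 0 1" --pt "0 0 1 0 0 0 1" --pt "0 0 0.6 0 0 0 1" --pt "0 0 0.4 0 0 0 1" --pt "0 0 0 0 0 0 -1" --pt "0 0 0 0 0 0 -1" --pt "0 0 0 0 0 0 -1" --pt "0 0 0 0 0 0 -1" --pt "0 0 0 0 0 0 -1"

```text
time_s: 17.75
tool_pos: [0.4156, 0.3517, 0.1315]
tcp_rot: [0.001, 0.059, 0.998, 0.001]
ft_force: [-0.7, 0.6, 3.3]
gripper_width: 0.011
grip_force: 59.3
```

step_arm --pt "0 0 0 0 0 0 -1" --pt "0 0 -0.5 0 0 0 -1" --pt "0 0 -1 0 0 0 -1" --pt "0 0 -1 0 0 0 -1" --pt "0 0 -1 0 0 0 -1" --pt "0 0 -0.5 0 0 0 -1" --pt "0 0 0 0 0 0 -1"

```text
time_s: 18.62
tool_pos: [0.4151, 0.351, 0.2108]
tcp_rot: [0.0, 0.059, 0.998, 0.0]
ft_force: [0.5, -0.3, -2.1]
gripper_width: 0.0108
grip_force: 58.7
```

```bash
python3 plan.py .4745 -.1408 .21 -5.36;python3 - <<'E'
from workcell import get_image
import cv2
d=get_image("wrist"); cv2.imwrite("pics/w2.png",cv2.cvtColor(d["frame"],cv2.COLOR_RGB2BGR))
E
```

```text
t 18.62 pos [0.4151 0.351  0.2108] F [ 0.5 -0.3 -2.1] w 0.0108 grip 58.68601977825165
turn, units [ 0.0001  0.0002 -0.0077]
then shift, units [ -5.256 -24.206   0.039]
```

View pics/w2.png

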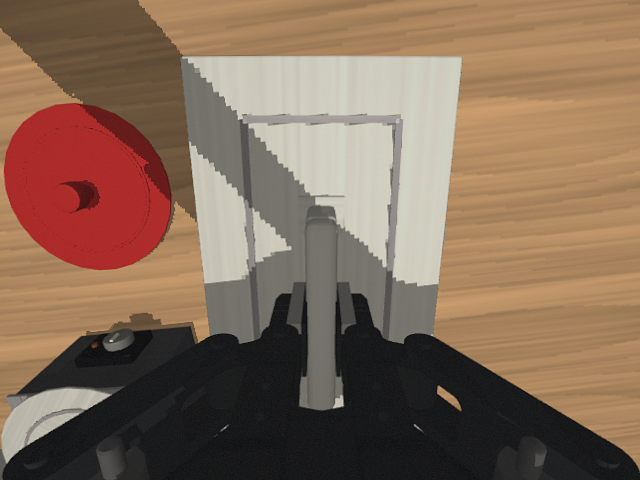

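The oblong lid hangs straight from its bar, held between the pads at about (320,310). Next it goes to the oblong warmer.

step_arm --pt "0 0 0 0 0 -0.0077 -1" --pt "-0.21 -0.97 0 0 0 0 -1" --pt "-0.21 -0.97 0 0 0 0 -1" --pt "-0.21 -0.97 0 0 0 0 -1" --pt "-0.21 -0.97 0 0 0 0 -1" --pt "-0.21 -0.97 0 0 0 0 -1" --pt "-0.21 -0.97 0 0 0 0 -1" --pt "-0.21 -0.97 0 0 0 0 -1" --pt "-0.21 -0.97 0 0 0 0 -1" --pt "-0.21 -0.97 0 0 0 0 -1" --pt "-0.21 -0.97 0 0 0 0 -1" --pt "-0.21 -0.97 0 0 0 0 -1"

```text
time_s: 20.18
tool_pos: [0.441, 0.1327, 0.2107]
tcp_rot: [0.0, 0.047, 0.999, 0.0]
ft_force: [-0.6, -0.3, -3.5]
gripper_width: 0.0113
grip_force: 58.7
```

step_arm --pt "-0.21 -0.97 0 0 0 0 -1" --pt "-0.21 -0.97 0 0 0 0 -1" --pt "-0.21 -0.97 0 0 0 0 -1" --pt "-0.21 -0.97 0 0 0 0 -1" --pt "-0.21 -0.97 0 0 0 0 -1" --pt "-0.21 -0.97 0 0 0 0 -1" --pt "-0.21 -0.97 0 0 0 0 -1" --pt "-0.21 -0.97 0 0 0 0 -1" --pt "-0.21 -0.97 0 0 0 0 -1" --pt "-0.21 -0.97 0 0 0 0 -1" --pt "-0.21 -0.97 0 0 0 0 -1" --pt "-0.21 -0.97 0 0 0 0 -1"

```text
time_s: 21.68
tool_pos: [0.469, -0.1037, 0.2107]
tcp_rot: [0.0, 0.047, 0.999, -0.0]
ft_force: [-0.6, 0.2, -1.9]
gripper_width: 0.011
grip_force: 58.7
```

step_arm --pt "-0.21 -0.97 0 0 0 0 -1" --pt "-0.21 -0.97 0 0 0 0 -1" --pt "0 0 0 0 0 0 -1"

```text
time_s: 22.05
tool_pos: [0.4744, -0.1433, 0.2106]
tcp_rot: [0.0, 0.048, 0.999, -0.0]
ft_force: [0.5, 0.0, -2.8]
gripper_width: 0.0108
grip_force: 58.8
```

```bash
python3 plan.py .4753 -.1408 .1215 -5.36
```

```text
t 22.05 pos [ 0.4744 -0.1433  0.2106] F [ 0.5  0.  -2.8] w 0.0108 grip 58.790963888168335
turn, units [-0.0001  0.0001 -0.0007]
then shift, units [-0.035  0.128  4.457]
```

step_arm --pt "-0.03 0.13 0.5 0 0 0 -1" --pt "0 0 1 0 0 0 -1" --pt "0 0 1 0 0 0 -1" --pt "0 0 0.7 0 0 0 -1" --pt "0 0 0.5 0 0 0 -1" --pt "0 0 0.4 0 0 0 -1" --pt "0 0 0.3 0 0 0 -1" --pt "0 0 0 0 0 0 -1"

```text
time_s: 23.05
tool_pos: [0.4749, -0.139, 0.1223]
tcp_rot: [-0.0, 0.047, 0.999, 0.0]
ft_force: [-0.1, 0.4, -2.8]
gripper_width: 0.0108
grip_force: 58.8
```

step_arm --pt "0 0 0.05 0 0 0 -1" --pt "0 0 0 0 0 0 0.2" --pt "0 0 0 0 0 0 0.2" --pt "0 0 0 0 0 0 0.2" --pt "0 0 -0.5 0 0 0 0.2" --pt "0 0 -1 0 0 0 1" --pt "0 0 -1 0 0 0 1" --pt "0 0 -1 0 0 0 1" --pt "0 0 -1 0 0 0 1" --pt "0 0 0 0 0 0 1"

```text
time_s: 24.3
tool_pos: [0.4767, -0.1398, 0.2142]
tcp_rot: [0.003, 0.047, 0.999, -0.001]
ft_force: [0.2, 0.1, 0.9]
gripper_width: 0.0856
grip_force: 0.0
```

```bash
python3 plan.py .601 .122 .2115 -5.36
```

```text
t 24.3 pos [ 0.4767 -0.1398  0.2142] F [0.2 0.1 0.9] w 0.0856 grip 0.0
turn, units [-0.0006  0.0017  0.    ]
then shift, units [-4.964 13.615  0.136]
```

step_arm --pt "-0.35 0.97 0 0 0 0 1" --pt "-0.35 0.97 0 0 0 0 1" --pt "-0.35 0.97 0 0 0 0 1" --pt "-0.35 0.97 0 0 0 0 1" --pt "-0.35 0.97 0 0 0 0 1" --pt "-0.35 0.97 0 0 0 0 1" --pt "-0.35 0.97 0 0 0 0 1" --pt "-0.35 0.97 0 0 0 0 1" --pt "-0.35 0.97 0 0 0 0 1" --pt "-0.35 0.97 0 0 0 0 1" --pt "-0.35 0.97 0 0 0 0 1" --pt "-0.35 0.97 0 0 0 0 1"

```text
time_s: 25.8
tool_pos: [0.581, 0.0861, 0.2115]
tcp_rot: [0.0, 0.047, 0.999, -0.0]
ft_force: [0.4, -0.4, -0.0]
gripper_width: 0.0852
grip_force: 0.0
```

step_arm --pt "-0.35 0.97 0 0 0 0 1" --pt "-0.35 0.97 0 0 0 0 1" --pt "0 0 0 0 0 0 1"

```text
time_s: 26.18
tool_pos: [0.5985, 0.1236, 0.2115]
tcp_rot: [0.0, 0.046, 0.999, -0.0]
ft_force: [-0.5, 1.0, 0.2]
gripper_width: 0.0852
grip_force: 0.0
```

```bash
python3 plan.py .601 .122 .129 -5.36; python3 - <<'E'
from workcell import get_image
import cv2,numpy as np
a=get_image("top")["frame"]; b=get_image("wrist")["frame"]
cv2.imwrite("pics/tw3.png",cv2.cvtColor(np.hstack([cv2.resize(a[180:420,60:560],(500,240)),b[120:360,100:400]]),cv2.COLOR_RGB2BGR))
E
```

```text
t 26.18 pos [0.5985 0.1236 0.2115] F [-0.5  1.   0.2] w 0.0852 grip 0.0
turn, units [-0.      0.      0.0006]
then shift, units [-0.13  -0.067  4.123]
```

View pics/tw3.png

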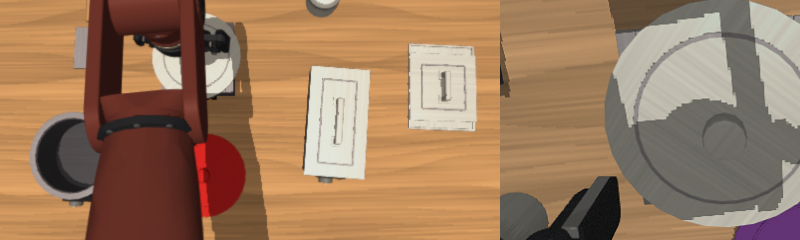

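The oblong lid covers its warmer squarely, with its bar at (338,120) in the crop. The round warmer is open, and the round lid's knob lies below the gripper. Now I'll grasp the knob.

step_arm --pt "-0.12 -0.07 0.5 0 0 0 1" --pt "0 0 1 0 0 0 1" --pt "0 0 1 0 0 0 1" --pt "0 0 1 0 0 0 1" --pt "0 0 0.6 0 0 0 1" --pt "0 0 0 0 0 0 -1" --pt "0 0 0 0 0 0 -1" --pt "0 0 0 0 0 0 -1" --pt "0 0 0 0 0 0 -1" --pt "0 0 0 0 0 0 -1" --pt "0 0 0 0 0 0 -1"

```text
time_s: 27.65
tool_pos: [0.6015, 0.1212, 0.1313]
tcp_rot: [0.002, 0.047, 0.999, 0.001]
ft_force: [0.3, 1.9, 5.7]
gripper_width: 0.026
grip_force: 59.3
```

step_arm --pt "0 0 -0.5 0 0 0 -1" --pt "0 0 -1 0 0 0 -1" --pt "0 0 -1 0 0 0 -1" --pt "0 0 -1 0 0 0 -1" --pt "0 0 -0.5 0 0 0 -1" --pt "0 0 0 0 0 0 -1"

```text
time_s: 28.4
tool_pos: [0.6011, 0.1206, 0.2112]
tcp_rot: [0.001, 0.047, 0.999, 0.0]
ft_force: [0.1, 0.5, -3.5]
gripper_width: 0.0258
grip_force: 59.3
```

```bash
python3 plan.py .4167 .3563 .209 -5.36; python3 - <<'E'
from workcell import get_image
import cv2
for n in("wrist","top"): d=get_image(n); cv2.imwrite(f"pics/{n}4.png",cv2.cvtColor(d["frame"],cv2.COLOR_RGB2BGR))
im=cv2.imread("pics/top4.png")[200:420,60:280]; w=cv2.imread("pics/wrist4.png")
import numpy as np
cv2.imwrite("pics/c4.png",np.hstack([cv2.resize(im,(440,440),interpolation=cv2.INTER_CUBIC),cv2.resize(w,(360,440))]))
E
```

```text
t 28.4 pos [0.6011 0.1206 0.2112] F [ 0.1  0.5 -3.5] w 0.0258 grip 59.286067485809326
turn, units [0.0001 0.0009 0.    ]
then shift, units [10.281 10.873  0.109]
```

View pics/c4.png

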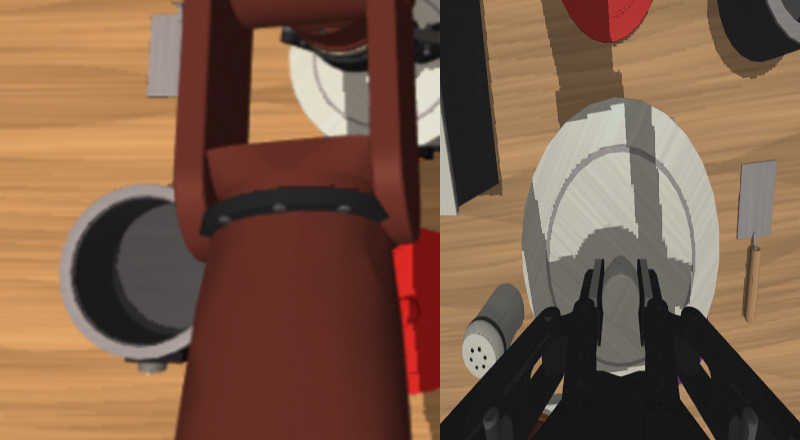

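The round lid hangs level from its knob. The round warmer's full left side is visible at about (140,265) in the crop and clear. Next I'll carry the lid over.

step_arm --pt "0.93 0.99 0 0 0 0 -1" --pt "0.93 0.99 0 0 0 0 -1" --pt "0.93 0.99 0 0 0 0 -1" --pt "0.93 0.99 0 0 0 0 -1" --pt "0.93 0.99 0 0 0 0 -1" --pt "0.93 0.99 0 0 0 0 -1" --pt "0.93 0.99 0 0 0 0 -1" --pt "0.93 0.99 0 0 0 0 -1" --pt "0.93 0.99 0 0 0 0 -1" --pt "0.93 0.99 0 0 0 0 -1" --pt "0.93 0.99 0 0 0 0 -1" --pt "0 0 0 0 0 0 -1"

```text
time_s: 30.0
tool_pos: [0.415, 0.3572, 0.2081]
tcp_rot: [-0.001, 0.045, 0.999, -0.001]
ft_force: [1.1, -1.1, -4.2]
gripper_width: 0.0263
grip_force: 59.5
```

```bash
python3 plan.py .4167 .3563 .1213 -5.36
```

```text
t 30.0 pos [0.415  0.3572 0.2081] F [ 1.1 -1.1 -4.2] w 0.0263 grip 59.455899596214294
turn, units [-0.0004 -0.0007  0.0009]
then shift, units [-0.088 -0.036  4.342]
```

step_arm --pt "-0.04 0 0.5 0 0 0 -1" --pt "0 0 1 0 0 0 -1" --pt "0 0 1 0 0 0 -1" --pt "0 0 0.7 0 0 0 -1" --pt "0 0 0.5 0 0 0 -1" --pt "0 0 0.4 0 0 0 -1" --pt "0 0 0.2 0 0 0 -1" --pt "0 0 0 0 0 0 -1"

```text
time_s: 31.0
tool_pos: [0.4177, 0.3565, 0.1235]
tcp_rot: [0.0, 0.047, 0.999, -0.0]
ft_force: [-0.5, 0.4, -3.1]
gripper_width: 0.0261
grip_force: 59.5
```

step_arm --pt "0 0 0.1 0 0 0 -1" --pt "0 0 0 0 0 0 -1"

```text
time_s: 31.25
tool_pos: [0.4178, 0.3566, 0.1218]
tcp_rot: [0.0, 0.047, 0.999, 0.0]
ft_force: [-0.1, -0.4, -2.6]
gripper_width: 0.0263
grip_force: 59.5
```

step_arm --pt "0 0 0.03 0 0 0 -1" --pt "0 0 0 0 0 0 0.4" --pt "0 0 0 0 0 0 0.4" --pt "0 0 0 0 0 0 0.4" --pt "0 0 -0.5 0 0 0 0.4" --pt "0 0 -1 0 0 0 1" --pt "0 0 -1 0 0 0 1" --pt "0 0 -1 0 0 0 1" --pt "0 0 -1 0 0 0 1" --pt "0 0 0 0 0 0 1"

```text
time_s: 32.5
tool_pos: [0.4192, 0.3575, 0.2138]
tcp_rot: [0.002, 0.047, 0.999, 0.002]
ft_force: [0.0, 0.5, -0.4]
gripper_width: 0.0856
grip_force: 0.0
```

```bash
python3 plan.py .5474 -.376 .19 -3.1
```

```text
t 32.5 pos [0.4192 0.3575 0.2138] F [ 0.   0.5 -0.4] w 0.0856 grip 0.0
turn, units [ 0.0011  0.0014 -0.0125]
then shift, units [ -8.384 -36.272   1.191]
```

step_arm --pt "0 0 0 0 0 -0.0125 1" --pt "-0.23 -0.98 0.03 0 0 0 1" --pt "-0.23 -0.98 0.03 0 0 0 1" --pt "-0.23 -0.98 0.03 0 0 0 1" --pt "-0.23 -0.98 0.03 0 0 0 1" --pt "-0.23 -0.98 0.03 0 0 0 1" --pt "-0.23 -0.98 0.03 0 0 0 1" --pt "-0.23 -0.98 0.03 0 0 0 1" --pt "-0.23 -0.98 0.03 0 0 0 1" --pt "-0.23 -0.98 0.03 0 0 0 1" --pt "-0.23 -0.98 0.03 0 0 0 1" --pt "-0.23 -0.98 0.03 0 0 0 1"

```text
time_s: 34.0
tool_pos: [0.4564, 0.1365, 0.2042]
tcp_rot: [-0.0, 0.028, 1.0, -0.0]
ft_force: [-0.4, 0.1, -0.2]
gripper_width: 0.0852
grip_force: 0.0
```

step_arm --pt "-0.23 -0.98 0.03 0 0 0 1" --pt "-0.23 -0.98 0.03 0 0 0 1" --pt "-0.23 -0.98 0.03 0 0 0 1" --pt "-0.23 -0.98 0.03 0 0 0 1" --pt "-0.23 -0.98 0.03 0 0 0 1" --pt "-0.23 -0.98 0.03 0 0 0 1" --pt "-0.23 -0.98 0.03 0 0 0 1" --pt "-0.23 -0.98 0.03 0 0 0 1" --pt "-0.23 -0.98 0.03 0 0 0 1" --pt "-0.23 -0.98 0.03 0 0 0 1" --pt "-0.23 -0.98 0.03 0 0 0 1" --pt "-0.23 -0.98 0.03 0 0 0 1"

```text
time_s: 35.5
tool_pos: [0.4987, -0.101, 0.197]
tcp_rot: [0.0, 0.027, 1.0, -0.0]
ft_force: [0.5, -0.6, -0.1]
gripper_width: 0.0853
grip_force: 0.0
```

step_arm --pt "-0.23 -0.98 0.03 0 0 0 1" --pt "-0.23 -0.98 0.03 0 0 0 1" --pt "-0.23 -0.98 0.03 0 0 0 1" --pt "-0.23 -0.98 0.03 0 0 0 1" --pt "-0.23 -0.98 0.03 0 0 0 1" --pt "-0.23 -0.98 0.03 0 0 0 1" --pt "-0.23 -0.98 0.03 0 0 0 1" --pt "-0.23 -0.98 0.03 0 0 0 1" --pt "-0.23 -0.98 0.03 0 0 0 1" --pt "-0.23 -0.98 0.03 0 0 0 1" --pt "-0.23 -0.98 0.03 0 0 0 1" --pt "0 0 0 0 0 0 1"

```text
time_s: 37.0
tool_pos: [0.5379, -0.3191, 0.1904]
tcp_rot: [0.0, 0.028, 1.0, -0.0]
ft_force: [-1.1, 0.4, -0.8]
gripper_width: 0.0853
grip_force: 0.0
```

```bash
python3 plan.py .5474 -.376 .024 -3.1; python3 - <<'E'
from workcell import get_image
import cv2
d=get_image("top"); cv2.imwrite("pics/top5.png",cv2.cvtColor(d["frame"],cv2.COLOR_RGB2BGR))
im=cv2.imread("pics/top5.png")
cv2.imwrite("pics/c5.png",cv2.resize(im[180:420,80:400],(800,600),interpolation=cv2.INTER_CUBIC))
E
```

```text
t 37.0 pos [ 0.5379 -0.3191  0.1904] F [-1.1  0.4 -0.8] w 0.0853 grip 0.0
turn, units [-0.0001  0.     -0.0006]
then shift, units [-0.63  -2.815  8.322]
```

View pics/c5.png

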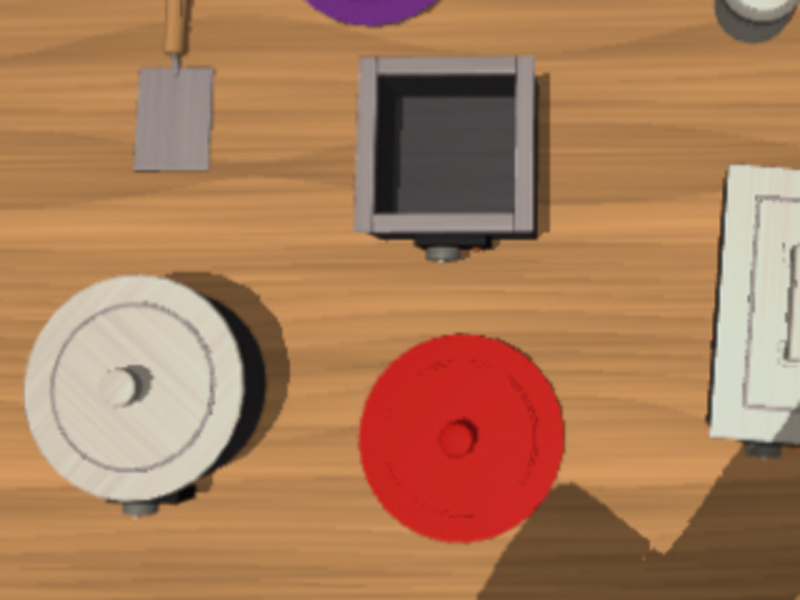

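The round lid sits on its warmer at crop (135,387). The square warmer is fully visible, with rim corners at crop (360,57), (534,57), (535,232) and (356,232). I'll refine its pose and grasp the square lid.

```bash
python3 - <<'E'
from fit import *
from workcell import get_image
d=get_image("top")
U=lambda p,z:world(d,uncrop(p,80,180,2.5),z)
print(rect(U([(360,57),(534,57),(535,232),(356,232)],.11),.136,.136))
print(circ(U([(24,387),(244,387),(135,275),(137,501)],.113),.084))
E
```

```text
(array([0.59902739, 0.1194158 ]), np.float64(-0.2691260908333286), np.float64(0.00107068804760993))
(array([0.41663818, 0.35266605]), np.float64(0.0002665822846899396))
```

step_arm --pt "-0.21 -0.94 0 0 0 0 1" --pt "-0.21 -0.94 0 0 0 0 1" --pt "-0.21 -0.94 0 0 0 0 1" --pt "0 0 1 0 0 0 1" --pt "0 0 1 0 0 0 1" --pt "0 0 1 0 0 0 1" --pt "0 0 1 0 0 0 1" --pt "0 0 1 0 0 0 1" --pt "0 0 1 0 0 0 1" --pt "0 0 1 0 0 0 1" --pt "0 0 0.7 0 0 0 1" --pt "0 0 0.6 0 0 0 1"

```text
time_s: 38.6
tool_pos: [0.5472, -0.3745, 0.0236]
tcp_rot: [-0.0, 0.027, 1.0, 0.0]
ft_force: [0.9, -0.1, -0.3]
gripper_width: 0.0854
grip_force: 0.0
```

step_arm --pt "0 0 0 0 0 0 -1" --pt "0 0 0 0 0 0 -1" --pt "0 0 0 0 0 0 -1" --pt "0 0 0 0 0 0 -1" --pt "0 0 0 0 0 0 -1" --pt "0 0 0 0 0 0 -1"

```text
time_s: 39.35
tool_pos: [0.5479, -0.3751, 0.0256]
tcp_rot: [0.001, 0.027, 1.0, -0.001]
ft_force: [-1.0, -0.2, 4.6]
gripper_width: 0.0104
grip_force: 60.1
```

step_arm --pt "0 0 -0.3 0 0 0 -1" --pt "0 0 -1 0 0 0 -1" --pt "0 0 -1 0 0 0 -1" --pt "0 0 -1 0 0 0 -1" --pt "0 0 -1 0 0 0 -1" --pt "0 0 -1 0 0 0 -1" --pt "0 0 -1 0 0 0 -1" --pt "0 0 -1 0 0 0 -1" --pt "0 0 -1 0 0 0 -1" --pt "0 0 -1 0 0 -0.015 -1" --pt "0 0 0 0 0 0 -1"

```text
time_s: 40.72
tool_pos: [0.5486, -0.3756, 0.2137]
tcp_rot: [0.002, 0.004, 1.0, -0.002]
ft_force: [0.0, -0.2, -2.6]
gripper_width: 0.0107
grip_force: 59.2
```

```bash
python3 plan.py .6 .1198 .209 -.4
```

```text
t 40.73 pos [ 0.5486 -0.3756  0.2137] F [ 0.  -0.2 -2.6] w 0.0107 grip 59.200960993766785
turn, units [-0.0011  0.0013 -0.0002]
then shift, units [-2.397 24.787  0.236]
```

step_arm --pt "-0.1 0.99 0 0 0 0 -1" --pt "-0.1 0.99 0 0 0 0 -1" --pt "-0.1 0.99 0 0 0 0 -1" --pt "-0.1 0.99 0 0 0 0 -1" --pt "-0.1 0.99 0 0 0 0 -1" --pt "-0.1 0.99 0 0 0 0 -1" --pt "-0.1 0.99 0 0 0 0 -1" --pt "-0.1 0.99 0 0 0 0 -1" --pt "-0.1 0.99 0 0 0 0 -1" --pt "-0.1 0.99 0 0 0 0 -1" --pt "-0.1 0.99 0 0 0 0 -1" --pt "-0.1 0.99 0 0 0 0 -1"

```text
time_s: 42.22
tool_pos: [0.5731, -0.1357, 0.2105]
tcp_rot: [0.0, 0.004, 1.0, -0.0]
ft_force: [-0.1, 0.0, -3.3]
gripper_width: 0.0108
grip_force: 59.2
```

step_arm --pt "-0.1 0.99 0 0 0 0 -1" --pt "-0.1 0.99 0 0 0 0 -1" --pt "-0.1 0.99 0 0 0 0 -1" --pt "-0.1 0.99 0 0 0 0 -1" --pt "-0.1 0.99 0 0 0 0 -1" --pt "-0.1 0.99 0 0 0 0 -1" --pt "-0.1 0.99 0 0 0 0 -1" --pt "-0.1 0.99 0 0 0 0 -1" --pt "-0.1 0.99 0 0 0 0 -1" --pt "-0.1 0.99 0 0 0 0 -1" --pt "-0.1 0.99 0 0 0 0 -1" --pt "-0.1 0.99 0 0 0 0 -1"

```text
time_s: 43.72
tool_pos: [0.5988, 0.1017, 0.2105]
tcp_rot: [0.0, 0.004, 1.0, -0.0]
ft_force: [0.9, -0.1, -2.8]
gripper_width: 0.0109
grip_force: 59.2
```

step_arm --pt "-0.1 0.99 0 0 0 0 -1" --pt "0 0 0 0 0 0 -1" --pt "0 0 0 0 0 0 -1"

```text
time_s: 44.1
tool_pos: [0.6007, 0.12, 0.2104]
tcp_rot: [-0.0, 0.003, 1.0, -0.0]
ft_force: [-0.6, -0.3, -2.3]
gripper_width: 0.0104
grip_force: 59.2
```

```bash
python3 plan.py .6 .1198 .1226 -.4; python3 - <<'E'
from workcell import get_image
import cv2
d=get_image("wrist"); cv2.imwrite("pics/w6.png",cv2.cvtColor(d["frame"],cv2.COLOR_RGB2BGR))
E
```

```text
t 44.1 pos [0.6007 0.12   0.2104] F [-0.6 -0.3 -2.3] w 0.0104 grip 59.17500972747803
turn, units [-0.0002 -0.0001  0.0001]
then shift, units [ 0.036 -0.011  4.39 ]
```

View pics/w6.png

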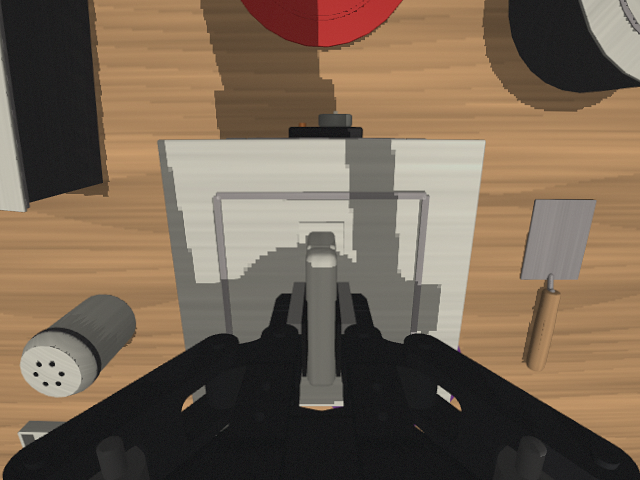

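The square lid hangs level and square above its warmer, whose control box shows at (330,130). Lowering now.

step_arm --pt "0 0 0.5 0 0 0 -1" --pt "0 0 1 0 0 0 -1" --pt "0 0 1 0 0 0 -1" --pt "0 0 0.7 0 0 0 -1" --pt "0 0 0.5 0 0 0 -1" --pt "0 0 0.4 0 0 0 -1" --pt "0 0 0.25 0 0 0 -1" --pt "0 0 0 0 0 0 -1"

```text
time_s: 45.15
tool_pos: [0.6008, 0.1202, 0.1234]
tcp_rot: [-0.0, 0.003, 1.0, -0.0]
ft_force: [-0.1, -0.3, -2.7]
gripper_width: 0.0108
grip_force: 59.2
```

step_arm --pt "0 0 0.06 0 0 0 -1" --pt "0 0 0 0 0 0 0.2" --pt "0 0 0 0 0 0 0.2" --pt "0 0 0 0 0 0 0.2" --pt "0 0 -0.5 0 0 0 0.2" --pt "0 0 -1 0 0 0 1" --pt "0 0 -1 0 0 0 1" --pt "0 0 -1 0 0 0 1" --pt "0 0 -1 0 0 0 1" --pt "0 0 -1 0 0 0 1"

```text
time_s: 46.4
tool_pos: [0.6008, 0.1202, 0.234]
tcp_rot: [0.0, 0.004, 1.0, 0.0]
ft_force: [-0.1, 0.2, -0.6]
gripper_width: 0.0856
grip_force: 0.0
```

step_arm --pt "0.3 -1 0 0 0 0 1" --pt "0.3 -1 0 0 0 0 1" --pt "0.3 -1 0 0 0 0 1" --pt "0.3 -1 0 0 0 0 1" --pt "0.3 -1 0 0 0 0 1" --pt "0.3 -1 0 0 0 0 1" --pt "0.3 -1 0 0 0 0 1" --pt "0.3 -1 0 0 0 0 1" --pt "0.3 -1 0 0 0 0 1" --pt "0.3 -1 0 0 0 0 1" --pt "0.3 -1 0 0 0 0 1" --pt "0.3 -1 0 0 0 0 1"

```text
time_s: 47.9
tool_pos: [0.5266, -0.1206, 0.2324]
tcp_rot: [0.0, 0.004, 1.0, -0.0]
ft_force: [-0.7, -0.0, -0.4]
gripper_width: 0.0854
grip_force: 0.0
```

step_arm --pt "0 -1 0 0 0 0 1" --pt "0 -1 0 0 0 0 1" --pt "0 -1 0 0 0 0 1" --pt "0 -1 0 0 0 0 1" --pt "0 -1 0 0 0 0 1" --pt "0 -1 0 0 0 0 1" --pt "0 -1 0 0 0 0 1" --pt "0 -1 0 0 0 0 1" --pt "0 -1 0 0 0 0 1" --pt "0 -1 0 0 0 0 1" --pt "0 -1 0 0 0 0 1" --pt "0 0 0 0 0 0 1"

```text
time_s: 49.4
tool_pos: [0.5254, -0.341, 0.2322]
tcp_rot: [0.0, 0.004, 1.0, -0.0]
ft_force: [-0.8, 0.3, -0.5]
gripper_width: 0.0851
grip_force: 0.0
```

```bash
python3 - <<'E'
from workcell import get_image
import cv2
for n in("scene","top"): d=get_image(n); cv2.imwrite(f"pics/{n}7.png",cv2.cvtColor(d["frame"],cv2.COLOR_RGB2BGR))
import numpy as np
a=cv2.imread("pics/scene7.png")[100:400,230:630]; b=cv2.imread("pics/top7.png")[100:400,80:480]
cv2.imwrite("pics/c7.png",np.hstack([a,b]))
E
```

```text
(no output)
```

View pics/c7.png

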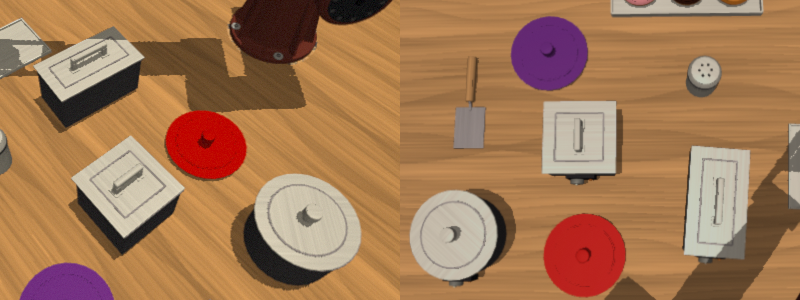

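All three lids lie flat and flush on their own warmers. The shaker at (705,72) and the spatula at (470,105) haven't moved.

```bash
python3 -c "
from workcell import job_done
print(job_done())"
```

```text
the job is handed in; nothing more can be done
None
```

All three lids are back on the warmers of their own shape, and in the last pictures they look flat and seated; the shaker and spatula were not moved, and I handed the job in at about 50 s of the 112 s allowed.

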